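# Lock the card terminal's telescopic arm home

## Robot

A 7-joint arm with a two-finger parallel gripper is mounted at the origin on the work surface. World frame = base frame: x ahead of the robot, y to its left, z up, the work surface at z = 0. Lengths are in m, angles in rad, forces in N, time in s.
With the tool pointing down it reaches from about 0.425 to 0.925 m from the base axis. Payload 6.8 kg.
Tool frame: the origin (TCP) lies at the very end of the fingers, on their centre line; the grasp point (between the pads) lies 19 mm behind it; z points along the fingers, y is the line along which they close (so a half turn about z gives the same grasp; the last joint's range is limited). The gripper opens to 85 mm and grips with 20 to 120 N. Pads are 22 mm wide; open, the fingers measure 114 mm over their backs; the gripper's body (76 mm by 85 mm) begins 54 mm behind the grasp point. The pads swing forward as they close: fully open they stand 13 mm farther back than shut.
Start: joints at [-1.238, 0.477, 0.022, 1.555, -0.011, 1.109, -0.083], TCP at [0.288, 0.61, 0.231] pointing down, gripper open.
Joint ranges: [-2.96, 2.96], [-0.34, 2.1], [-1.41, 1.46], [0.24, 2.44], [-1.37, 4.51], [0.17, 1.92], [-2.96, 2.96]. Speed limits (rad/s): [2.39, 2.39, 3.14, 3.14, 3.14, 3.14, 3.14].

## Interface

Orientations are given as a rotation vector (axis times angle).
In Python, from bench import monitor, optics, r gives the robot as it stands.
- The arm moves only by the shell command python3 -m crank 'ROWS' [OPENING] [FORCE]. ROWS is JSON, a list of rows, each a list of 2 entries, a list of its own where there are three numbers: the shift along the tool's x, y, z in cm, then the turn, a rotation vector about the tool's x, y, z in rad. A call has 1 to 5 rows; each row shifts and turns the commanded pose from where the row before left it, along the tool's axes as they then stand; what a row does not reach is not made up. A row lasts 1/10 s, in which the tool goes at most 50 mm and 8.59 degrees, less where a joint would pass 70% of its speed; a pose out of reach is approached as far as the arm can. A call is refused whole if a number of a shift passes 5 or a number of a turn 0.15, either way. A call with a gripper value outside its range is refused whole. OPENING is the finger opening in cm, from 0 to 8.54, set as the call begins (- or left out, the last holds). The fingers move at their own pace and stop on an object; FORCE is the grip in N (left out, the last holds). Time passes only in rows, so rows that do not move let the fingers close. It gives the time, the measured TCP pose, the force, the opening and the grip force at its end, in the units of the state.
- monitor.get_obs(): the state, without advancing time (a new reading comes with each control period).
- optics.grab_frame(name): name is "scene" or "top"; returns (picture, depth): 400x640x3 uint8, red, green, blue; 400x640 float32, m along the optical axis (not along the pixel's ray), 0 where there is no reading.
- optics.camera_model(name): a dict with "vertical_fov" (degrees; the focal length in pixels is half the picture's height over the tangent of half this angle, whatever the lens; pixels are square), "cx", "cy" (the principal point, pixels), "D" ([k1, k2, p1, p2, k3] as OpenCV has them; the pictures are not rectified), "R" (3x3) and "t" (3): a world point X has camera coordinates R X + t. Camera axes: x right, y down, z forward; pixel columns grow to the right and rows downward; lengths in m; the calibration is good to about 2 mm. A picture is of the moment at which its call begins. camera_model takes no time and is no camera call.
- r.hand_in(): hands the job in; it is judged then, once.
The state is a dict: "clock": time; "joints": joint angles; "qvel": joint speeds; "tau": joint torques, N m; "tcp_pos": TCP position; "orientation": TCP orientation; "contact_force": force on the tool from outside, world axes, zero at the start; "moment": the same for the moment, N m; "grip_width": finger opening in m; "gripper_force": force on a finger pad.
Only numpy, scipy, OpenCV 4.12 (cv2) and the standard library are available. Lean on these libraries where they do the work, as an engineer would, in place of code of your own. Each camera call takes 0.05 s, during which the arm holds its last target. There are 200 camera calls.

## Task

On the shop counter two telescopic arms stand pulled out. On the one that carries the card terminal (the black keypad box), press the spring pin down flush by its ribbed thumb pad and slide the tube into its sleeve until it is fully home and the pin pops up in the sleeve's hole, then let go. Leave the other arm, with the round scanner, where it is.

Things in the scene. Friction and masses are not known exactly. Their poses are not given: they have to be found in the camera images.
- terminal_pad (a point): Card terminal arm's black ribbed thumb pad, 38 (along tube) x 26 mm: centre of its top when up, 56 mm above counter. Rides with the tube, does not sink with the pad. x: the way the tube slides in; z up. Along x from it: upright black tab fixed on tube, 23 to 31 mm, top 8 mm above pad (push its rear face); steel pin, 63 mm; behind, 69 to 219 mm, the 78 mm wide terminal, top 74 mm above counter.
- terminal_tube (a joint): Slide (m) of the terminal's steel tube (30 wide, 26 high, top 46 mm above counter) into its fixed aluminium sleeve (42 wide, 130 long, top at 51 mm). 0 fully out; starts 0 to 0.025; home 0.075, tab against sleeve mouth (hard stop 0.0755), pin under its 18 mm long hole. With the pin up it is blocked at 0.037. Takes about 3 N, a little more while the pin rubs.
- terminal_pin (a joint): Downward spring travel (m) of thumb pad and pin, one piece (pin 12 mm diameter, 8 mm proud of the tube when up). 0 up, 0.008 flush, 0.009 hard stop; 2 N to start, 5 N fully down; springs back when let go. From 0.007 it passes under the sleeve's wall, which then keeps it down until it reaches the hole.
- scanner_pad (a point): Same point and axes on the other arm, which carries a round white scanner (90 mm diameter, top 77 mm above counter, centre 114 mm behind the point) and is otherwise alike. The arms may stand either way round, left or right. To be left where it is.

How it is judged:
On the way:
1. the terminal arm's pin is pressed down flush (value of joint terminal_pin above 0.0065 m), for 0.1 s.
At the end, for the whole second after the job is handed in: The terminal's tube is home in its sleeve (slide value above 0.069 m) and its pin has popped up in the hole (pin travel below 0.003 m) (value of joint terminal_tube above 0.069 m and value of joint terminal_pin below 0.003 m); the robot touches nothing.
It fails at once if the scanner's tube is moved by more than 12 mm (distance of scanner_pad from where it was at the start of the episode above 0.012 m).
It also fails if it takes over 32 s, if anything falls off the work surface, if the arm or the gripper's body presses on something with over 40 N, if the wrist force passes 120 N, or if a joint passes its speed limit or range.

## Working session

There is one attempt and no reset: what is moved stays moved. The work goes in short steps, Python scripts to look and compute and a shell command to move; the robot and the scene stay as the last step left them, time stands still between calls to the robot, and variables do not carry over. Pictures are saved under pics/ and viewed, at most 10 in all, crops included, and the job is handed in when it is done.

```bash
ls; mkdir -p pics; python3 - <<'E'
from bench import monitor, optics, r
import cv2,numpy as np
for n in("scene","top"):
    p,d=optics.grab_frame(n); cv2.imwrite(f"pics/{n}0.png",p[:,:,::-1]); np.savez(f"{n}0.npz",p=p,d=d)
    m=optics.camera_model(n); print(n,m)
o=monitor.get_obs(); print({k:np.round(v,3) for k,v in o.items()})
E
```

```text
pics
scene {'vertical_fov': 56.68643906746204, 'cx': 326.1813232266293, 'cy': 203.18585099040027, 'D': array([-0.05742581,  0.        ,  0.        ,  0.        ,  0.        ]), 'R': array([[-0.57170012,  0.82020554,  0.02053883],
       [ 0.44623453,  0.33184666, -0.83111524],
       [-0.68850107, -0.46598355, -0.55572081]]), 't': array([ 0.30758311, -0.16821228,  1.06571484])}
top {'vertical_fov': 42.848846873882636, 'cx': 317.6771575951151, 'cy': 204.77983613958006, 'D': array([-0.1154363,  0.       ,  0.       ,  0.       ,  0.       ]), 'R': array([[-0.01562859, -0.99981778,  0.01096129],
       [-0.99450315,  0.0144085 , -0.10371059],
       [ 0.10353376, -0.01252189, -0.99454711]]), 't': array([-0.0102837 ,  0.54247764,  0.88152682])}
{'clock': np.float64(0.1), 'joints': array([-1.238,  0.478,  0.022,  1.556, -0.012,  1.109, -0.083]), 'qvel': array([-0.001, -0.   ,  0.001, -0.002,  0.001,  0.   ,  0.   ]), 'tau': array([ 5.0000e-03, -5.9775e+01,  1.6140e+00, -2.8196e+01,  1.3000e-02,
        5.0000e-03,  0.0000e+00]), 'tcp_pos': array([0.288, 0.61 , 0.23 ]), 'orientation': array([-6.870e-01, -3.065e+00,  3.000e-03]), 'contact_force': array([-1.112,  0.044, -0.034]), 'moment': array([-0.033,  0.004,  0.024]), 'gripper_force': np.float64(0.0), 'grip_width': np.float64(0.085)}
```

View pics/top0.png

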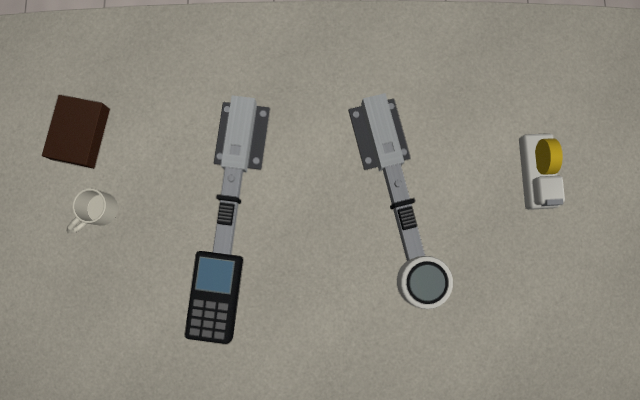

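View pics/scene0.png

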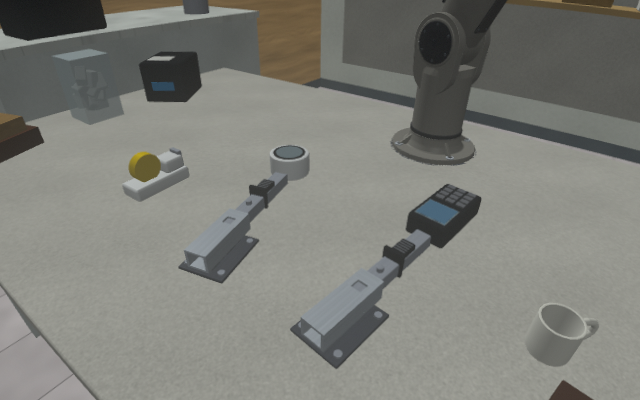

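The top view shows the terminal arm on the left: terminal at about (214,297), pad (226,214), tab (229,199), pin (231,178) and sleeve (240,130), sliding toward image-up. The scanner arm is on the right, with its pad at (406,216). The scene view confirms this layout.

```bash
cat > h.py <<'E'
import cv2,numpy as np
from bench import monitor, optics, r
from scipy.spatial.transform import Rotation as Ro
def ray(n,px,z):
    m=optics.camera_model(n); f=200/np.tan(np.radians(m["vertical_fov"]/2))
    K=np.array([[f,0,m["cx"]],[0,f,m["cy"]],[0,0,1]])
    u=cv2.undistortPoints(np.float32(px).reshape(-1,1,2),K,m["D"]).reshape(-1,2)
    d=np.c_[u,np.ones(len(u))]@m["R"]; c=-m["R"].T@m["t"]
    return c+d*((z-c[2])/d[:,2])[:,None]
def proj(n,X):
    m=optics.camera_model(n); f=200/np.tan(np.radians(m["vertical_fov"]/2))
    K=np.array([[f,0,m["cx"]],[0,f,m["cy"]],[0,0,1]])
    return cv2.projectPoints(np.float64(X).reshape(-1,3),cv2.Rodrigues(m["R"])[0],m["t"],K,m["D"])[0].reshape(-1,2)
E
python3 - <<'E'
from h import *
p=np.load("top0.npz")["p"]; g=p.max(2)
def blobs(mask,box,z,name):
    x0,y0,x1,y1=box; k=np.zeros_like(mask,np.uint8); k[y0:y1,x0:x1]=mask[y0:y1,x0:x1]
    cs,_=cv2.findContours(k,cv2.RETR_EXTERNAL,cv2.CHAIN_APPROX_NONE)
    for c in cs:
        if cv2.contourArea(c)<25: continue
        b=cv2.boxPoints(cv2.minAreaRect(c)); w=ray("top",b,z)
        print(name,np.round(b.mean(0),1),"ctr",np.round(w.mean(0),4),"sides",np.round([np.linalg.norm(w[1]-w[0]),np.linalg.norm(w[2]-w[1])],4),"dirs",np.round(np.degrees([np.arctan2(*(w[1]-w[0])[[1,0]]),np.arctan2(*(w[2]-w[1])[[1,0]])]),1))
dark=g<60
blobs(dark,(170,240,260,360),.074,"terminal")
blobs(dark,(205,190,250,235),.056,"pad+tab")
blobs(g>140,(215,90,262,172),.051,"sleeve")
print("pin",ray("top",[231,178],.054))
big=cv2.resize(p[90:250,180:280],None,fx=5,fy=5,interpolation=cv2.INTER_CUBIC)[250:800]
cv2.imwrite("pics/crop.png",big[:,:,::-1])
E
```

```text
terminal [213.4 297. ] ctr [0.3849 0.1594 0.074 ] sides [0.1488 0.0817] dirs [ -7.5 -97.9]
pad+tab [225.3 213.6] ctr [0.5263 0.1419 0.056 ] sides [0.0373 0.0257] dirs [ -7.9 -98.9]
pad+tab [228.5 198.3] ctr [0.5529 0.1364 0.056 ] sides [0.0093 0.0419] dirs [ -10.5 -101.6]
sleeve [218.5 168. ] ctr [0.6074 0.1552 0.051 ] sides [0.0124 0.0107] dirs [ -91.  -179.6]
sleeve [238.  128.5] ctr [0.6789 0.1213 0.051 ] sides [0.0829 0.1403] dirs [-91.2 180. ]
pin [[0.58880577 0.13254781 0.054     ]]
```

View pics/crop.png

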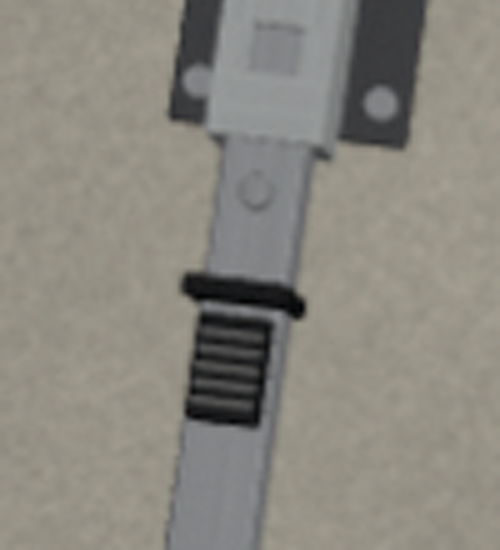

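Pad is at (0.526, 0.142) with the tube axis at about −7.8°. The pin and terminal positions agree with the given offsets. I'll close the fingers, align tool x with the tube, and travel high.

```bash
cat >> h.py <<'E'
A=np.radians(-7.8); ax=np.array([np.cos(A),np.sin(A),0]); PAD=np.array([.5263,.1415,.056])
def rep(along,z,P=PAD):
    o=monitor.get_obs(); M=Ro.from_rotvec(o["orientation"]).as_matrix()
    T=PAD+ax*along; T[2]=z; c=np.c_[-ax,np.cross([0,0,-1],-ax),[0,0,-1]]
    print("t",o["clock"],"tcp",o["tcp_pos"].round(4),"shift cm",(M.T@(T-o["tcp_pos"])*100).round(2),"turn",Ro.from_matrix(M.T@c).as_rotvec().round(3),"F",o["contact_force"].round(1),"along,lat",((o["tcp_pos"]-PAD)@ax).round(4),((o["tcp_pos"]-PAD)@np.cross([0,0,1],ax)).round(4))
E
python3 -m crank '[[[0,0,0],[0,0,-0.1]],[[0,0,0],[0,0,-0.1]],[[0,0,0],[0,0,-0.1]]]' 0 40; python3 -c "
from h import *
rep(.010,.11)"
```

```text
clock: 0.4
tcp_pos: [0.2878, 0.6102, 0.2307]
orientation: [-0.214, -3.134, 0.002]
contact_force: [-0.4, 0.5, 0.7]
grip_width: 0.0436
gripper_force: 0.0
t 0.4 tcp [0.2878 0.6102 0.2307] shift cm [-31.01 -43.17  12.11] turn [-0.001 -0.    -0.   ] F [-0.4  0.5  0.7] along,lat -0.2999 0.432
```

```bash
python3 -m crank '[[[-2.4,-3.3,0],[0,0,0]],[[-2.4,-3.3,0],[0,0,0]],[[-2.4,-3.3,0],[0,0,0]],[[-2.4,-3.3,0],[0,0,0]],[[-2.4,-3.3,0],[0,0,0]]]' >/dev/null
python3 -m crank '[[[-2.4,-3.3,0],[0,0,0]],[[-2.4,-3.3,0],[0,0,0]],[[-2.4,-3.3,0],[0,0,0]],[[-2.4,-3.3,0],[0,0,0]],[[-2.4,-3.3,0],[0,0,0]]]'; python3 -c "
from h import *
rep(.010,.11)"
```

```text
clock: 1.4
tcp_pos: [0.4796, 0.2483, 0.2311]
orientation: [-0.221, -3.133, 0.0]
contact_force: [0.7, 1.2, -0.2]
grip_width: 0.0001
gripper_force: 0.0
t 1.4 tcp [0.4796 0.2483 0.2311] shift cm [-7.12 -9.91 12.11] turn [-0.    -0.    -0.005] F [ 0.7  1.2 -0.2] along,lat -0.0607 0.0995
```

```bash
python3 -m crank '[[[-2.4,-3.3,0],[0,0,0]],[[-2.4,-3.3,2],[0,0,0]],[[-2.0,-2.9,4],[0,0,0]],[[0,0,4],[0,0,0]],[[0,0,0],[0,0,0]]]'; python3 -c "
from h import *
rep(.010,.075)
p,d=optics.grab_frame('top'); cv2.imwrite('pics/t1.png',cv2.resize(p[120:320,140:340],None,fx=3,fy=3)[:,:,::-1])
p,d=optics.grab_frame('scene'); cv2.imwrite('pics/s1.png',cv2.resize(p[140:340,300:500],None,fx=3,fy=3)[:,:,::-1])"
```

```text
clock: 1.9
tcp_pos: [0.5287, 0.146, 0.129]
orientation: [-0.224, -3.125, 0.007]
contact_force: [-2.0, -0.8, -1.2]
grip_width: 0.0
gripper_force: 0.0
t 1.9 tcp [0.5287 0.146  0.129 ] shift cm [-0.87 -0.44  5.4 ] turn [-0.005 -0.009 -0.007] F [-2.  -0.8 -1.2] along,lat 0.0018 0.0048
```

View pics/s1.png

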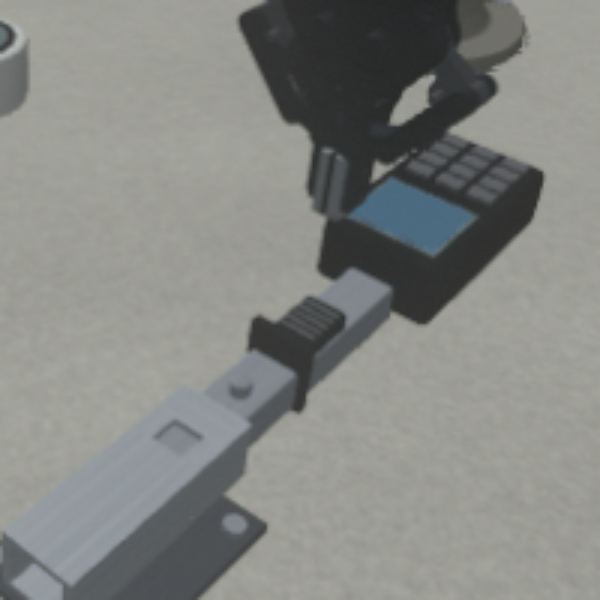

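The scene crop shows the closed fingers (about (330,185) in the crop) above the pad (310,320), with the tab in front of them. I'll move in and re-check the position.

```bash
python3 -m crank '[[[-0.6,-0.4,2],[0,0,0]],[[0,0,2],[0,0,0]],[[0,0,1],[0,0,0]],[[0,0,0],[0,0,0]],[[0,0,0],[0,0,0]]]'; python3 -c "
from h import *
rep(.009,.048)"
```

```text
clock: 2.5
tcp_pos: [0.5384, 0.1446, 0.0852]
orientation: [0.219, 3.132, 0.002]
contact_force: [-0.3, -0.1, 0.1]
grip_width: -0.0003
gripper_force: 0.0
t 2.5 tcp [0.5384 0.1446 0.0852] shift cm [ 0.26 -0.47  3.72] turn [ 0.001  0.002 -0.004] F [-0.3 -0.1  0.1] along,lat 0.0116 0.0047
```

```bash
python3 -m crank '[[[0.4,-0.45,0.5],[0,0,0]],[[0,0,1],[0,0,0]],[[0,0,1],[0,0,0]],[[0,0,0],[0,0,0]],[[0,0,0],[0,0,0]]]'; python3 -c "
from h import *
rep(.009,.048)
p,d=optics.grab_frame('scene'); cv2.imwrite('pics/s2.png',cv2.resize(p[180:300,340:460],None,fx=5,fy=5)[:,:,::-1])
print(proj('scene',[PAD,PAD+ax*.023+[0,0,.008],PAD+ax*.063-[0,0,.002]]), proj('scene',monitor.get_obs()['tcp_pos']))"
```

```text
clock: 3.0
tcp_pos: [0.5328, 0.1396, 0.0582]
orientation: [-0.221, -3.133, 0.001]
contact_force: [0.3, -0.5, -0.7]
grip_width: -0.0004
gripper_force: 0.0
t 3.0 tcp [0.5328 0.1396 0.0582] shift cm [-0.23  0.1   1.02] turn [-0.001 -0.001 -0.005] F [ 0.3 -0.5 -0.7] along,lat 0.0067 -0.001
[[401.71887741 244.06467443]
 [394.44191965 246.94134984]
 [378.98149494 264.15860164]] [[399.13120092 244.6210835 ]]
```

View pics/s2.png

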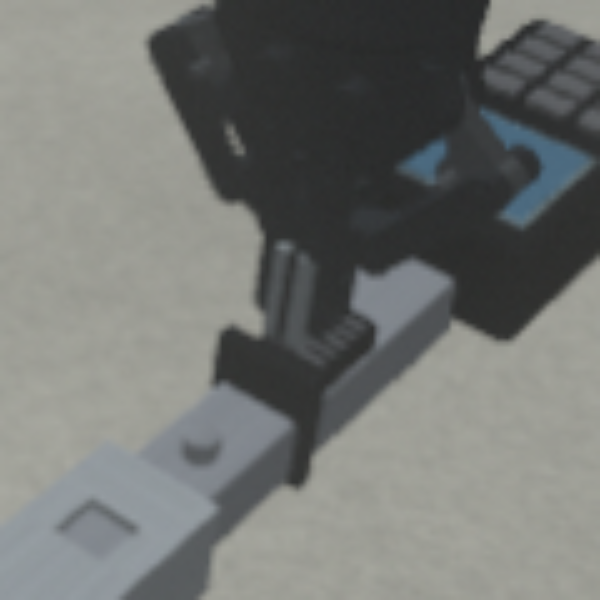

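The fingers (about (290,300)) are right behind the tab and over the front of the pad. Now I'll press down.

```bash
python3 -m crank '[[[0,0,0.4],[0,0,0]],[[0,0,0.3],[0,0,0]],[[0,0,0.3],[0,0,0]],[[0,0,0],[0,0,0]],[[0,0,0],[0,0,0]]]'; python3 -c "
from h import *
rep(.009,.0475)"
```

```text
clock: 3.55
tcp_pos: [0.5337, 0.1399, 0.0491]
orientation: [0.221, 3.133, 0.001]
contact_force: [0.2, 0.5, 4.3]
grip_width: -0.0001
gripper_force: 2.1
t 3.55 tcp [0.5337 0.1399 0.0491] shift cm [-0.14  0.06  0.16] turn [ 0.001  0.001 -0.005] F [0.2 0.5 4.3] along,lat 0.0076 -0.0006
```

```bash
python3 -m crank '[[[0,0,0.2],[0,0,0]],[[0,0,0.1],[0,0,0]],[[0,0,0],[0,0,0]],[[0,0,0],[0,0,0]]]'; python3 -c "
from h import *
rep(.009,.0475)"
```

```text
clock: 3.95
tcp_pos: [0.5339, 0.1399, 0.0469]
orientation: [0.221, 3.132, 0.001]
contact_force: [-2.2, -1.3, 14.2]
grip_width: -0.0002
gripper_force: 6.8
t 3.95 tcp [0.5339 0.1399 0.0469] shift cm [-0.13  0.05 -0.06] turn [ 0.001  0.001 -0.005] F [-2.2 -1.3 14.2] along,lat 0.0077 -0.0005
```

The pad is at its hard stop (14 N, z 0.047). Next I'll push forward.

```bash
python3 -m crank '[[[-0.5,0,0],[0,0,0]],[[-0.5,0,0],[0,0,0]],[[-0.5,0,0],[0,0,0]],[[-0.5,0,0],[0,0,0]],[[0,0,0],[0,0,0]]]'; python3 -c "
from h import *
rep(.057,.0475)"
```

```text
clock: 4.45
tcp_pos: [0.5542, 0.137, 0.0469]
orientation: [0.222, 3.132, 0.001]
contact_force: [0.4, -0.4, 13.2]
grip_width: 0.0003
gripper_force: 6.2
t 4.45 tcp [0.5542 0.137  0.0469] shift cm [-2.88  0.08 -0.05] turn [ 0.001  0.002 -0.005] F [ 0.4 -0.4 13.2] along,lat 0.0282 -0.0006
```

```bash
python3 -m crank '[[[-0.5,0,0],[0,0,0]],[[-0.5,0,0],[0,0,0]],[[-0.5,0,-0.1],[0,0,0]],[[-0.5,0,-0.1],[0,0,0]],[[0,0,0],[0,0,0]]]'; python3 -c "
from h import *
rep(.057,.0475)
p,d=optics.grab_frame('scene'); cv2.imwrite('pics/s3.png',cv2.resize(p[180:340,300:460],None,fx=3.7,fy=3.7)[:,:,::-1])"
```

```text
clock: 4.95
tcp_pos: [0.5727, 0.1344, 0.0478]
orientation: [-0.221, -3.133, -0.0]
contact_force: [0.1, 0.6, 4.1]
grip_width: -0.0002
gripper_force: 2.4
t 4.95 tcp [0.5727 0.1344 0.0478] shift cm [-1.01  0.08  0.03] turn [ 0.    -0.    -0.005] F [0.1 0.6 4.1] along,lat 0.0469 -0.0008
```

View pics/s3.png

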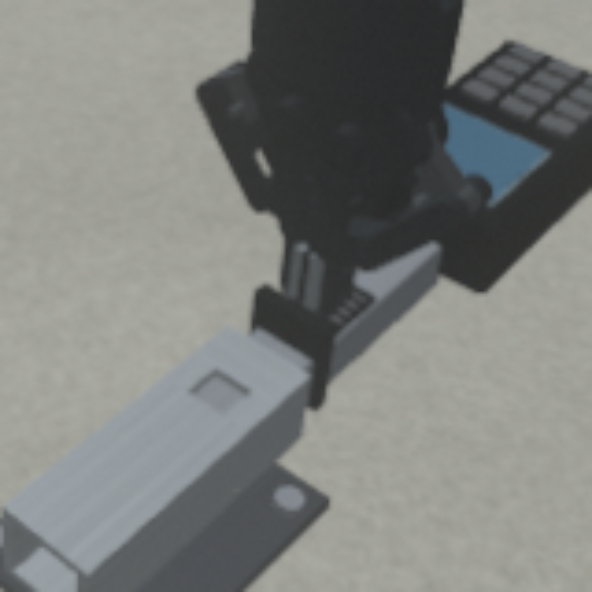

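The tab (about (290,345)) is roughly 1 cm from the sleeve mouth and the pin is under the sleeve. I'll ease the downward pressure and push the tab home.

```bash
python3 -m crank '[[[-0.4,0,-0.1],[0,0,0]],[[-0.3,0,-0.1],[0,0,0]],[[-0.3,0,-0.1],[0,0,0]],[[-0.2,0,0],[0,0,0]],[[0,0,0],[0,0,0]]]'; python3 -c "
from h import *
rep(.057,.0475)"
```

```text
clock: 5.5
tcp_pos: [0.5837, 0.1321, 0.0503]
orientation: [-0.221, -3.132, 0.001]
contact_force: [-4.3, -0.3, 2.4]
grip_width: 0.0002
gripper_force: 2.0
t 5.5 tcp [0.5837 0.1321 0.0503] shift cm [0.11 0.15 0.28] turn [-0.001 -0.002 -0.005] F [-4.3 -0.3  2.4] along,lat 0.0581 -0.0015
```

```bash
python3 -m crank '[[[-0.2,0,-0.2],[0,0,0]],[[-0.2,0,-0.1],[0,0,0]],[[0,0,0],[0,0,0]]]'; python3 -c "
from h import *
rep(.057,.0475)"
```

```text
clock: 5.8
tcp_pos: [0.588, 0.1314, 0.0532]
orientation: [-0.221, -3.133, 0.001]
contact_force: [-2.1, -1.3, 1.9]
grip_width: -0.0001
gripper_force: 2.3
t 5.8 tcp [0.588  0.1314 0.0532] shift cm [0.55 0.16 0.57] turn [-0.001 -0.001 -0.005] F [-2.1 -1.3  1.9] along,lat 0.0625 -0.0017
```

```bash
python3 -m crank '[[[-0.2,0,-0.2],[0,0,0]],[[-0.2,0,0],[0,0,0]],[[0,0,0],[0,0,0]]]'; python3 -c "
from h import *
rep(.057,.0475)
p,d=optics.grab_frame('scene'); cv2.imwrite('pics/s4.png',cv2.resize(p[180:340,300:460],None,fx=3.7,fy=3.7)[:,:,::-1])"
```

```text
clock: 6.1
tcp_pos: [0.5898, 0.1311, 0.0554]
orientation: [-0.22, -3.128, 0.002]
contact_force: [-10.5, 0.2, 4.9]
grip_width: -0.0001
gripper_force: 5.8
t 6.1 tcp [0.5898 0.1311 0.0554] shift cm [0.73 0.16 0.79] turn [-0.002 -0.006 -0.005] F [-10.5   0.2   4.9] along,lat 0.0644 -0.0017
```

View pics/s4.png

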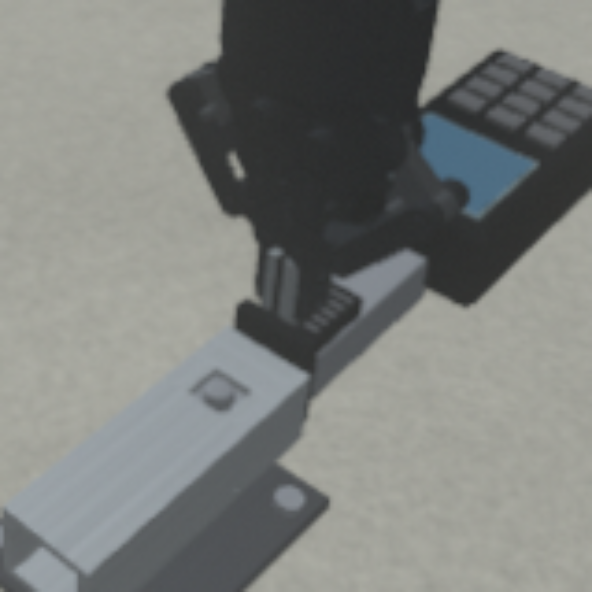

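The pin shows in the hole at (218,390) and the tab is against the mouth; the force has risen to 10 N, so it's at the stop. I'll back off a little and lift.

```bash
python3 -m crank '[[[0.4,0,-0.1],[0,0,0]],[[0.1,0,-1],[0,0,0]],[[0,0,-3],[0,0,0]],[[0,0,-4],[0,0,0]],[[0,0,-3],[0,0,0]]]'; python3 -m crank '[[[0,0,0],[0,0,0]],[[0,0,0],[0,0,0]],[[0,0,0],[0,0,0]]]'; python3 -c "
from h import *
p,d=optics.grab_frame('scene'); cv2.imwrite('pics/s5.png',cv2.resize(p[180:340,300:460],None,fx=3.7,fy=3.7)[:,:,::-1])"
```

```text
clock: 6.65
tcp_pos: [0.5895, 0.1321, 0.1703]
orientation: [0.221, 3.129, 0.002]
contact_force: [0.9, -0.3, -0.2]
grip_width: -0.0001
gripper_force: 0.0
clock: 6.95
tcp_pos: [0.5874, 0.1319, 0.1664]
orientation: [-0.221, -3.134, 0.0]
contact_force: [-0.4, -0.2, 0.2]
grip_width: 0.0002
gripper_force: 0.0
```

View pics/s5.png

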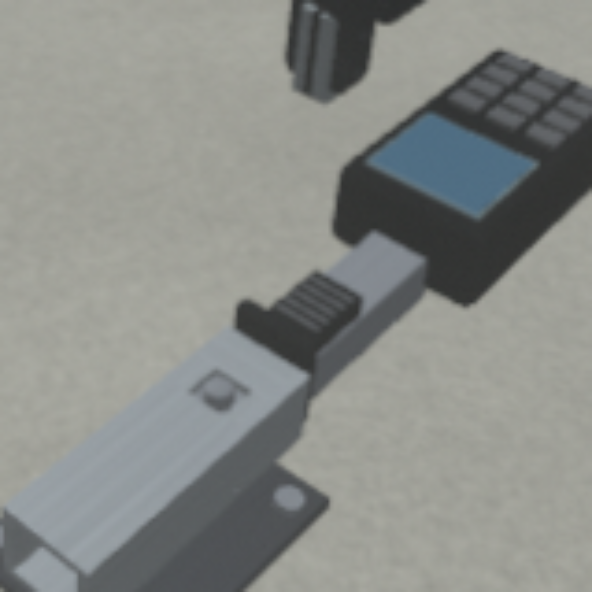

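The pin is up in the hole at (218,390), the tab sits against the sleeve mouth, and the gripper is clear.

```bash
python3 -c "
from bench import r
print(r.hand_in())"
```

```text
the job is handed in; nothing more can be done
None
```

The card terminal's tube is fully home with its pin up in the sleeve's hole, the gripper is clear, the scanner arm was not touched, and the job is handed in (no verdict was returned).

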